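# Extend a microscope boom by one hole

## Robot

A 6-joint arm with a two-finger parallel gripper is mounted at the origin on the work surface; the furniture and walls round the work are solid. World frame = base frame: x ahead of the robot, y to its left, z up, the work surface at z = 0. Lengths are in m, angles in rad, forces in N, time in s.
With the tool pointing down it reaches from about 0.35 to 0.925 m from the base axis. Payload 6.4 kg.
Tool frame: the origin (TCP) lies where the fingers leave the gripper's body, on its centre line; the fingertips stand 97 mm ahead of it and the grasp point (between the pads) lies 78 mm ahead of it (robot.grip_depth is the distance from the TCP to the grasp point, in m); z points along the fingers, y is the line along which they close (so a half turn about z gives the same grasp; the last joint's range is limited). The gripper opens to 94 mm and grips with 3 to 60 N. Pads are 16 mm wide; open, the fingers measure 119 mm over their backs; the gripper's body (75 mm by 177 mm) begins 78 mm behind the grasp point.
Start: joints at [0.995, 0.245, 1.558, -0, 1.339, -0.174], TCP at [0.254, 0.598, 0.303] pointing down, gripper open.
Joint ranges: [-3.13, 3.13], [-1.02, 2.26], [0.13, 2.54], [-0.95, 4.09], [0.21, 2.88], [-2.74, 2.74]. Speed limits (rad/s): [2.57, 2.57, 3.14, 3.14, 3.14, 3.14].

## Interface

Orientations are given as [roll, pitch, yaw] about the fixed x, y, z axes, in that order (R = Rz(yaw) Ry(pitch) Rx(roll)).
In Python, from station import robot gives the robot as it stands. The module is installed in compiled form; this text tells all that it offers.
- The arm moves only by the tool send_rows, never from a script. Its argument "increments" is a list that holds one entry, the list of rows, each a list of 7 numbers: the turn, a rotation vector about the tool's x, y, z in degrees, then the shift along the tool's x, y, z in units of 50 mm (1.0 is 50 mm), then the closure, from -1 (fully open) to 1 (shut). A call has 1 to 8 rows; each row shifts and turns the commanded pose from where the row before left it, along the tool's axes as they then stand; what a row does not reach is not made up. A row lasts 1/8 s, in which the tool goes at most 62.5 mm and 10.7 degrees, less where a joint would pass 70% of its speed; a pose out of reach is approached as far as the arm can. A call is refused whole if a number of a shift passes 1 or a number of a turn 10.7, either way. A call with a gripper value outside its range is refused whole. The fingers move at their own pace and stop on an object; the grip force is fixed at half the most. Time passes only in rows, so rows that do not move let the fingers close. It gives the time, the measured TCP pose, the force, the opening and the grip force at its end, in the units of the state.
- robot.read_state(): the state, without advancing time (a new reading comes with each control period).
- robot.read_camera(name): name is "side" or "top" or "wrist"; returns (picture, depth): 400x640x3 uint8, red, green, blue; 400x640 float32, m along the optical axis (not along the pixel's ray), 0 where there is no reading.
- robot.get_calibration(name): a dict with "mtx" (3x3 intrinsics, pixels), "k1" (the pictures are not rectified: a ray, as slopes to the right and down, at radius r is drawn at 1 + k1 r^2 times it, then the intrinsics apply), "rvec" (rotation vector, rad) and "tvec" (3), from world to camera coordinates, as OpenCV has them. Camera axes: x right, y down, z forward; pixel columns grow to the right and rows downward; lengths in m; the calibration is good to about 2 mm. A picture is of the moment at which its call begins: read the wrist's pose just before it. get_calibration takes no time and is no camera call; for the wrist camera it gives the pose at the moment of the call.
- robot.job_done(): hands the job in; it is judged then, once.
Trained networks look in the newest picture that a camera, given by its name, has taken for a name from the list of things; names that differ only in an ending like _2 or _b are one class to them, and where a whole thing is asked for, a point or a joint stands for the part that bears it (a point fixed in the world has none). Each returns a list of dicts, best first, with "confidence" (0 to 1); they miss things now and then, are a little off and sometimes report something else, mostly with a low value. They report only what shows in the picture. A call takes as long as a camera call.
- robot.trace(camera, name): "region" (400x640 bool, what is visible of it) and "point" ([row, column] in pixels, amid what is visible of it).
- robot.spot_point(camera, name): "point" ([row, column] in pixels: a listed point, or the origin of a listed thing).
The state is a dict: "t": time; "joints": joint angles; "joint_velocities": joint speeds; "joint_torque": joint torques, N m; "tcp_pos": TCP position; "tcp_rot": TCP orientation; "wrist_force": force on the tool from outside, world axes, zero at the start; "moment": the same for the moment, N m; "width": finger opening in m; "grip_force": force on a finger pad.
Only numpy, scipy, OpenCV 4.12 (cv2) and the standard library are available. Lean on these libraries where they do the work, as an engineer would, in place of code of your own. Each camera call takes 0.05 s, during which the arm holds its last target. There are 200 camera calls.

## Task

The small microscope hangs on a telescoping boom. Press the boom's spring snap button down flush with the sleeve, then push the sleeve outward by its thumb rib until the button snaps up in the very next hole; then prove the lock by leaning on the rib for about a second with 15 N. Work gently, never with more than 25 N on the boom, overshoot no hole, leave the other things where they are, and let go at the end.

Things in the scene. Friction and masses are not known exactly. Their poses are not given: they have to be found in the camera images.
- boom: Rigid microscope stand, fixed to the bench. Foot plate 84 x 200 x 14 mm; column and head block (top 196 mm above the bench, 115 to 155 mm from the button) at its -y end; a level telescoping tube along its y axis. Origin on the bench straight below the snap button; +y points outward, from column to microscope; z up.
- sleeve (a joint): Travel in m of the sleeve along boom +y; 0 with the button in the first hole. Aluminium square tube 26 x 26 mm, top wall 1.5 mm, over the fixed inner tube; its flat top face is 190 mm above the bench. Friction 2 N. Holes 14 mm, so 1 mm play each way. A steel index strip, 20 mm wide, 1 mm thick, on its top towards the column holds the next two holes, 36 mm apart; it is screwed fast to the sleeve.
- button (a joint): How far the snap button is pressed, in m: 0 up, 0.005 flush, 0.0065 under the wall. Steel pin of 12 mm diameter, hemispherical dome, 5 mm proud when up. Spring 2 N up, 4 N flush, 4.6 N under the wall. Once it is flush within 1 mm, pushing the sleeve with 5 to 10 N wedges it under the wall; less deep, it locks. It springs up by itself when a hole comes over it.
- button_top (a point): Top of the button's dome, 195 mm above the bench when up. The button sits in the fixed inner tube and does not travel along the boom. The next hole lies 33 to 43 mm from the first towards the column (-y), where the strip happened to be clamped: that is the travel needed. Button up in it, the sleeve locks (1 mm play) and pushing on only raises the force.
- rib_face (a point): Middle of the face of the thumb rib that looks at the button; push it towards boom +y. The rib stands across the sleeve and moves with it: 26 mm wide, 5 mm thick, 13 mm high above the top face; face 14 mm outward of the first hole's centre; this point 8 mm above the top face. Closed fingertips fit between: they can cover the button and push the rib together.
- dish: Open petri dish, 88 mm across, 13 mm high, on the bench under the outer end of the boom. Origin at the centre of its underside. Bystander. The microscope's lower end hangs 55 mm above the bench; beyond the rib nothing of the boom is more than 5 mm higher than the sleeve's top face.
- lamp: Glass spirit lamp, 76 mm across, 95 mm high, on the bench beyond the column end of the boom. Origin at the centre of its underside. Bystander.
- tweezers: Black tweezers, 14 x 126 x 10 mm, lying on the bench beside the foot plate, on the robot's side. Origin at the middle of the underside. Bystander.
- flask: Culture flask with a cotton stopper, 87 mm across, 197 mm high, left of the boom. Origin at the centre of its underside. Bystander.

How it is judged:
On the way, in this order (a step that is already met when the one before it is completed fails the run):
1. the button is pressed down flush while the first hole is still over it (value of joint button above 0.0035 m and value of joint sleeve below 0.005 m), for 0.02 s.
2. the sleeve is on its way between the two holes, the button under its wall (value of joint button above 0.005 m and value of joint sleeve between 0.01 and 0.03 m), for 0.05 s.
3. the lock is proved: button up in the next hole, and the fingers lean on the sleeve with about 15 N (10 to 20) (value of joint button below 0.0015 m and value of joint sleeve between 0.03 and 0.046 m and contact force between the fingers and boom between 10 and 20 N), for 0.3 s.
At the end, for the whole second after the job is handed in: The button stands up (within 1.5 mm of fully up) in the next hole, the sleeve 30 to 46 mm out, and the robot no longer touches the boom (value of joint button below 0.0015 m and value of joint sleeve between 0.03 and 0.046 m and contact force between the fingers and boom below 0.1 N).
It fails at once if the robot's hand bears on the boom with more than 25 N (contact force between the arm and boom above 25 N).
It fails at once if the fingers bear on the boom with more than 25 N (contact force between the fingers and boom above 25 N).
It fails at once if the sleeve is pushed past the next hole, or back in (value of joint sleeve above 0.05 m or value of joint sleeve below -0.005 m).
It fails at once if a bystander is moved by more than 10 mm (distance of any of dish, lamp, tweezers, flask from where it was at the start of the episode above 0.01 m).
It also fails if it takes over 43 s, if anything falls off the work surface, if the arm or the gripper's body presses on something with over 40 N, if the wrist force passes 120 N, or if a joint passes its speed limit or range.

## Working session

There is one attempt and no reset: what is moved stays moved. The work goes in short steps, Python scripts to look and compute and a tool call to move; the robot and the scene stay as the last step left them, time stands still between calls to the robot, and variables do not carry over. Pictures are saved under pics/ and viewed, at most 10 in all, crops included, and the job is handed in when it is done.

Besides the shell and the picture viewer there is one more tool, called after "Emit:" as name(argument=value, ...) on one line, values as JSON. send_rows: Moves the arm, as the interface text tells. Its arguments: {"type":"object","properties":{"increments":{"type":"array","items":{"type":"array","items":{"type":"array","items":{"type":"number"}}}}},"required":["increments"]}

```bash
mkdir -p pics
cat > h.py <<'E'
from station import robot
import numpy as np, cv2
from scipy.spatial.transform import Rotation as R
def cam(n):
    c=robot.get_calibration(n); return np.array(c["mtx"]),c["k1"],R.from_rotvec(np.ravel(c["rvec"])).as_matrix(),np.ravel(c["tvec"])
def ray(c,p):
    K,k1,Rm,t=c
    u=cv2.undistortPoints(np.array([[[p[1],p[0]]]],float),K,np.array([k1,0,0,0.]))[0,0]
    d=Rm.T@np.array([u[0],u[1],1]); return -Rm.T@t,d
def onz(c,p,z):
    o,d=ray(c,p); return o+d*(z-o[2])/d[2]
def ond(c,p,dep):
    o,d=ray(c,p); return o+d*dep[int(round(p[0])),int(round(p[1]))]
E
cat > a.py <<'E'
from h import *
np.set_printoptions(precision=4,suppress=True)
Z=dict(button_top=.195,rib_face=.198,boom=0,dish=0,lamp=0,tweezers=0,flask=0)
for n in ["top","side","wrist"]:
    c=cam(n); im,d=robot.read_camera(n); cv2.imwrite(f"pics/{n}0.png",im[:,:,::-1])
    for k in Z:
        for r in robot.spot_point(n,k)[:2]:
            p=r["point"]; print(n,k,round(r["confidence"],2),np.round(p,1),"onz",onz(c,p,Z[k]),"depth",ond(c,p,d))
s=robot.read_state(); print(s["t"],s["tcp_pos"],s["tcp_rot"],s["width"])
E
python3 a.py
```

```text
top rib_face 0.81 [199.3 328.9] onz [0.4174 0.0051 0.198 ] depth [0.4189 0.0049 0.1912]
top boom 0.77 [212.2 333.4] onz [ 0.421  -0.0132  0.    ] depth [ 0.4173 -0.0124  0.0191]
top boom 0.63 [235.  349.9] onz [ 0.351  -0.0598  0.    ] depth [ 0.3505 -0.0595  0.0034]
top dish 0.96 [228.1 263.6] onz [0.3782 0.1958 0.    ] depth [0.3763 0.1945 0.0116]
top lamp 0.84 [207.2 411.3] onz [ 0.43   -0.2485  0.    ] depth [ 0.42   -0.2378  0.0505]
top tweezers 0.38 [233.6 350.8] onz [ 0.3551 -0.0626  0.    ] depth [ 0.3551 -0.0626 -0.0003]
top flask 0.79 [205.  195.4] onz [0.4535 0.4027 0.    ] depth [0.4356 0.3807 0.0836]
side rib_face 0.9 [183.2 312.8] onz [ 0.4281 -0.003   0.198 ] depth [0.4279 0.0007 0.1964]
side boom 0.6 [249.3 311.7] onz [ 0.4236 -0.0215  0.    ] depth [ 0.433  -0.1543  0.0847]
side dish 0.72 [213.9 301.3] onz [0.3752 0.1954 0.    ] depth [ 0.4098 -0.1569  0.1847]
side lamp 0.66 [299.3 306.4] onz [ 0.4247 -0.2414  0.    ] depth [ 0.4288 -0.2875  0.0377]
side lamp 0.4 [253.9 285.2] onz [ 0.3506 -0.0482  0.    ] depth [ 0.3534 -0.0675  0.0127]
side tweezers 0.53 [255.4 288.2] onz [ 0.3599 -0.0555  0.    ] depth [ 0.3623 -0.0729  0.0115]
side flask 0.74 [186.8 326.1] onz [0.4511 0.4222 0.    ] depth [0.4527 0.3687 0.0236]
wrist flask 0.97 [373.9 246.7] onz [0.4606 0.405  0.    ] depth [0.4242 0.4347 0.0516]
1.2 [0.2542 0.5982 0.3027] [-3.1416  0.      2.7398] 0.09430595534514877
```

```bash
python3 -c "
import cv2
a=cv2.imread('pics/top0.png')[160:260,260:400];b=cv2.imread('pics/side0.png')[140:290,240:390]
cv2.imwrite('pics/c1.png',cv2.resize(a,(784,560),interpolation=2));cv2.imwrite('pics/c2.png',cv2.resize(b,(600,600),interpolation=2))"
```

```text
(no output)
```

View pics/c1.png

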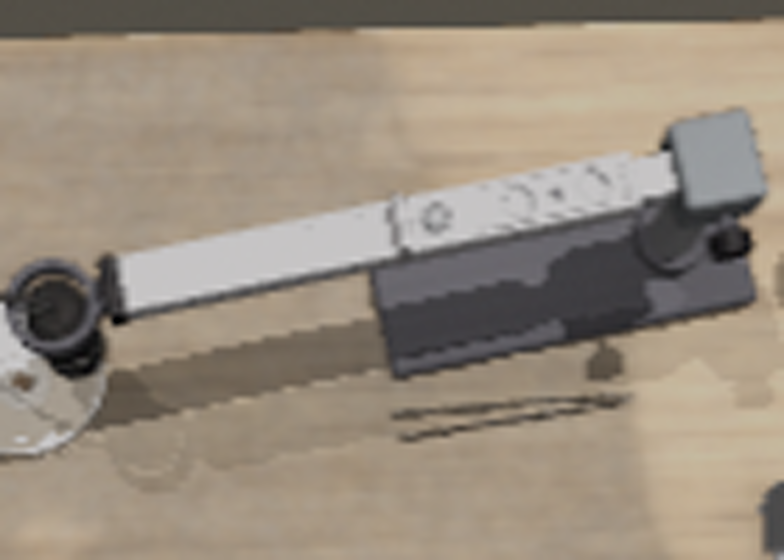

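View pics/c2.png

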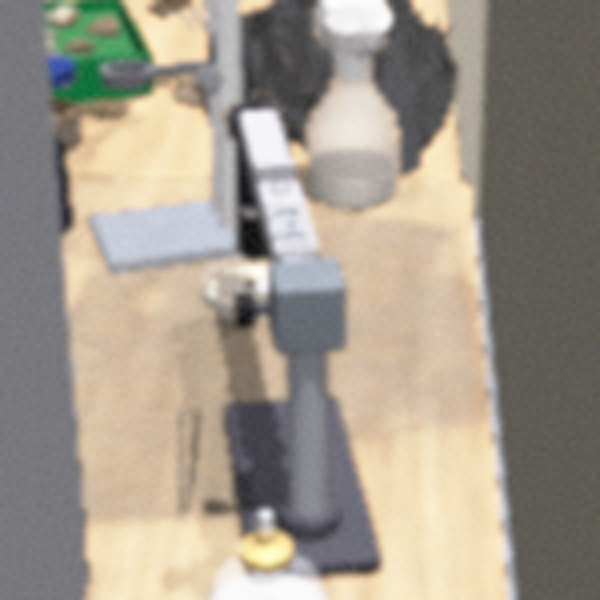

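Run:
```python
from h import *
np.set_printoptions(precision=4,suppress=True)
c=cam("top"); im,d=robot.read_camera("top")
P=lambda x,y:(160+y/5.6,260+x/5.6)
print("button",onz(c,P(436,217),.195),"ribface mid",onz(c,P(402,225),.203))
for n,a in dict(e1=(120,258),e2=(128,316),f1=(610,157),f2=(630,213)).items(): print(n,onz(c,P(*a),.19))
for p in [(162,300),(155,330),(140,330),(120,330),(60,330),(163,380)]: print(p,ond(c,p,d))
c=cam("side"); im,d=robot.read_camera("side")
Q=lambda x,y:(140+y/4,240+x/4)
print("side btn",onz(c,Q(281,187),.195))
for p in [(60,380),(200,400),(250,395)]: print(p,ond(c,p,d))
s=robot.read_state()
cw=cam("wrist"); Rt=R.from_euler("xyz",s["tcp_rot"]).as_matrix()
print("wristcam in tool",Rt.T@(-cw[2].T@cw[3]-s["tcp_pos"]),"axes",Rt.T@cw[2].T)
```

```text
button [ 0.4189 -0.0181  0.195 ] ribface mid [ 0.4138 -0.002   0.203 ]
e1 [0.4044 0.1282 0.19  ]
e2 [0.3771 0.1248 0.19  ]
f1 [ 0.4466 -0.1006  0.19  ]
f2 [ 0.4196 -0.1086  0.19  ]
(162, 300) [ 0.6616  0.0922 -0.2667]
(155, 330) [ 0.6599 -0.0155 -0.1863]
(140, 330) [ 0.6618 -0.0116 -0.0361]
(120, 330) [ 0.6613 -0.0072  0.1341]
(60, 330) [0.6608 0.0016 0.476 ]
(163, 380) [ 0.6616 -0.2062 -0.3038]
side btn [ 0.4223 -0.0201  0.195 ]
(60, 380) [0.6607 0.7548 0.4227]
(200, 400) [ 0.6602 -0.0295  0.1643]
(250, 395) [ 0.6605 -0.0169  0.0006]
wristcam in tool [ 0.0708  0.0005 -0.0823] axes [[ 0.0002 -0.9693 -0.2457]
 [ 1.      0.0001  0.0006]
 [-0.0005 -0.2457  0.9693]]
```

```bash
cat >> h.py <<'E'
def plan(goal,yaw,n,s=None):
    s=s or robot.read_state(); Rc=R.from_euler("xyz",s["tcp_rot"]); Rg=R.from_euler("xyz",[np.pi,0,yaw])
    w=(Rc.inv()*Rg).as_rotvec(); d=(np.array(goal)-s["tcp_pos"])/n; out=[]
    for i in range(n):
        Ri=Rc*R.from_rotvec(w*i/n)
        out.append([*np.round(np.degrees(w/n),2),*np.round(Ri.inv().apply(d)/.05,2),1])
    return out
E
python3 - <<'E'
from h import *
s=robot.read_state()
for r in plan([.254,.598,.373],s["tcp_rot"][2],2): print(r)
s=dict(s); s["tcp_pos"]=np.array([.254,.598,.373])
for r in plan([.4236,-.0387,.37],np.radians(100.4),16,s): print([float(x) for x in r])
E
```

```text
[np.float64(0.0), np.float64(0.0), np.float64(0.0), np.float64(0.0), np.float64(-0.0), np.float64(-0.7), 1]
[np.float64(0.0), np.float64(0.0), np.float64(0.0), np.float64(0.0), np.float64(-0.0), np.float64(-0.7), 1]
[0.0, 0.0, 3.54, -0.51, -0.65, 0.0, 1.0]
[0.0, 0.0, 3.54, -0.55, -0.62, 0.0, 1.0]
[0.0, 0.0, 3.54, -0.58, -0.58, 0.0, 1.0]
[0.0, 0.0, 3.54, -0.62, -0.55, 0.0, 1.0]
[0.0, 0.0, 3.54, -0.65, -0.51, 0.0, 1.0]
[0.0, 0.0, 3.54, -0.68, -0.47, 0.0, 1.0]
[0.0, 0.0, 3.54, -0.71, -0.42, 0.0, 1.0]
[0.0, 0.0, 3.54, -0.73, -0.38, 0.0, 1.0]
[0.0, 0.0, 3.54, -0.75, -0.33, 0.0, 1.0]
[0.0, 0.0, 3.54, -0.77, -0.28, 0.0, 1.0]
[0.0, 0.0, 3.54, -0.79, -0.24, 0.0, 1.0]
[0.0, 0.0, 3.54, -0.8, -0.19, 0.0, 1.0]
[0.0, 0.0, 3.54, -0.81, -0.14, 0.0, 1.0]
[0.0, 0.0, 3.54, -0.82, -0.09, 0.0, 1.0]
[0.0, 0.0, 3.54, -0.82, -0.04, 0.0, 1.0]
[0.0, 0.0, 3.54, -0.82, 0.01, 0.0, 1.0]
```

Emit:
send_rows(increments=[[[0, 0, 0, 0, 0, -0.7, 1], [0, 0, 0, 0, 0, -0.7, 1], [0, 0, 3.54, -0.51, -0.65, 0, 1], [0, 0, 3.54, -0.55, -0.62, 0, 1], [0, 0, 3.54, -0.58, -0.58, 0, 1], [0, 0, 3.54, -0.62, -0.55, 0, 1], [0, 0, 3.54, -0.65, -0.51, 0, 1], [0, 0, 3.54, -0.68, -0.47, 0, 1]]])

```text
t: 2.3
tcp_pos: [0.3179, 0.3574, 0.3729]
tcp_rot: [3.141, 0.0, 2.367]
wrist_force: [-0.3, 0.3, -0.5]
width: 0.0174
grip_force: 0.0
```

Emit:
send_rows(increments=[[[0, 0, 3.54, -0.71, -0.42, 0, 1], [0, 0, 3.54, -0.73, -0.38, 0, 1], [0, 0, 3.54, -0.75, -0.33, 0, 1], [0, 0, 3.54, -0.77, -0.28, 0, 1], [0, 0, 3.54, -0.79, -0.24, 0, 1], [0, 0, 3.54, -0.8, -0.19, 0, 1], [0, 0, 3.54, -0.81, -0.14, 0, 1], [0, 0, 3.54, -0.82, -0.09, 0, 1]]])

```text
t: 3.3
tcp_pos: [0.402, 0.0392, 0.373]
tcp_rot: [3.141, 0.0, 1.873]
wrist_force: [0.7, 0.5, -0.8]
width: 0.0004
grip_force: 0.0
```

Emit:
send_rows(increments=[[[0, 0, 3.54, -0.82, -0.04, 0, 1], [0, 0, 3.54, -0.82, 0.01, 0, 1], [0, 0, 0, 0, 0, 0, 1], [0, 0, 0, 0, 0, 0, 1]]])

```text
t: 3.8
tcp_pos: [0.4225, -0.0384, 0.3726]
tcp_rot: [-3.142, -0.0, 1.752]
wrist_force: [-0.6, 0.8, 0.1]
width: 0.0001
grip_force: 0.0
```

```bash
cat > b.py <<'E'
from h import *
import sys
np.set_printoptions(precision=4,suppress=True)
s=robot.read_state(); c=cam("wrist"); im,d=robot.read_camera("wrist"); cv2.imwrite(sys.argv[1],im[:,:,::-1])
print(s["t"],s["tcp_pos"],s["tcp_rot"],s["wrist_force"],s["width"])
for k,z in dict(button_top=.195,rib_face=.198,boom=0).items():
    for r in robot.spot_point("wrist",k)[:2]:
        p=r["point"]; print(k,round(r["confidence"],2),np.round(p,1),"onz",onz(c,p,z),"depth",ond(c,p,d))
E
python3 b.py pics/w1.png
```

```text
3.8 [ 0.4225 -0.0384  0.3726] [-3.1416 -0.0004  1.7518] [-0.5987  0.7718  0.0865] 0.00010371304900272529
button_top 0.61 [177.9 318.3] onz [ 0.4174 -0.0162  0.195 ] depth [ 0.4174 -0.0167  0.1926]
rib_face 0.85 [160.3 323. ] onz [ 0.4183 -0.002   0.198 ] depth [ 0.4182 -0.0015  0.2021]
```

View pics/w1.png

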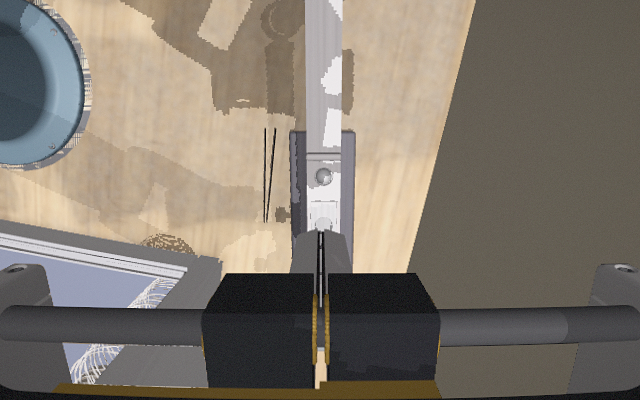

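```bash
python3 -c "
import cv2
a=cv2.imread('pics/w1.png')[130:240,280:370]
cv2.imwrite('pics/c3.png',cv2.resize(a,None,fx=5.4,fy=5.4,interpolation=2))"
```

```text
(no output)
```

View pics/c3.png

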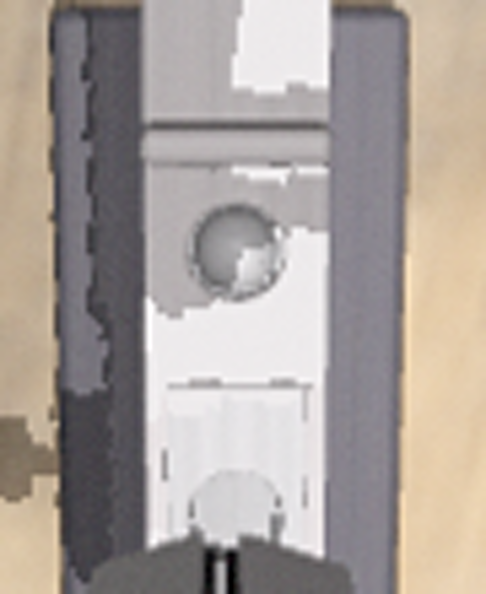

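Run:
```python
from h import *
np.set_printoptions(precision=4,suppress=True)
c=cam("wrist"); P=lambda x,y:(130+y/5.4,280+x/5.4)
s=robot.read_state(); Rt=R.from_euler("xyz",s["tcp_rot"])
f=lambda x,y,z: (1e3*Rt.inv().apply(onz(c,P(x,y),z)-s["tcp_pos"])).round(1)
for n,a in dict(btn=(237,248,.193),hole=(238,250,.19),ribin=(237,159,.203),ribout=(237,128,.203),strip=(237,385,.191),hole2top=(237,470,.191),L1=(145,300,.19),R1=(327,300,.19),L0=(147,20,.19),R0=(331,20,.19)).items(): print(n,f(*a),onz(c,P(a[0],a[1]),a[2]))
```

```text
btn [ 23.8   3.2 179.7] [ 0.4214 -0.0139  0.193 ]
hole [ 23.    3.4 182.7] [ 0.4217 -0.0147  0.19  ]
ribin [ 37.8   3.1 169.7] [ 0.4187 -0.0002  0.203 ]
ribout [ 41.9   3.1 169.7] [0.418  0.0039 0.203 ]
strip [  3.3   3.3 181.7] [ 0.4252 -0.0341  0.191 ]
hole2top [ -9.5   3.3 181.7] [ 0.4276 -0.0467  0.191 ]
L1 [ 15.7  -9.9 182.7] [ 0.4099 -0.0243  0.19  ]
R1 [ 15.7  16.2 182.8] [ 0.4357 -0.0195  0.19  ]
L0 [ 55.4  -9.3 182.7] [0.4033 0.0149 0.19  ]
R0 [ 55.4  16.2 182.7] [0.4285 0.0195 0.19  ]
```

Emit:
send_rows(increments=[[[0, 0, 0, 0.55, 0.06, 0, 1], [0, 0, 0, 0, 0, 0.6, 1], [0, 0, 0, 0, 0, 0.5, 1], [0, 0, 0, 0, 0, 0.27, 1], [0, 0, 0, 0, 0, 0, 1], [0, 0, 0, 0, 0, 0, 1]]])

```text
t: 4.75
tcp_pos: [0.4211, -0.0113, 0.3053]
tcp_rot: [3.14, 0.001, 1.751]
wrist_force: [-0.3, 0.2, 0.1]
width: 0.0003
grip_force: 0.0
```

```bash
python3 b.py pics/w2.png; python3 -c "
import cv2
a=cv2.imread('pics/w2.png')[100:330,200:440]
cv2.imwrite('pics/c4.png',cv2.resize(a,None,fx=2.5,fy=2.5,interpolation=2))"
```

```text
4.75 [ 0.4211 -0.0113  0.3053] [3.14   0.0008 1.7515] [-0.3417  0.173   0.0747] 0.00028718213772277495
rib_face 0.86 [221.6 319. ] onz [ 0.4192 -0.001   0.198 ] depth [0.4189 0.0005 0.2027]
```

View pics/c4.png

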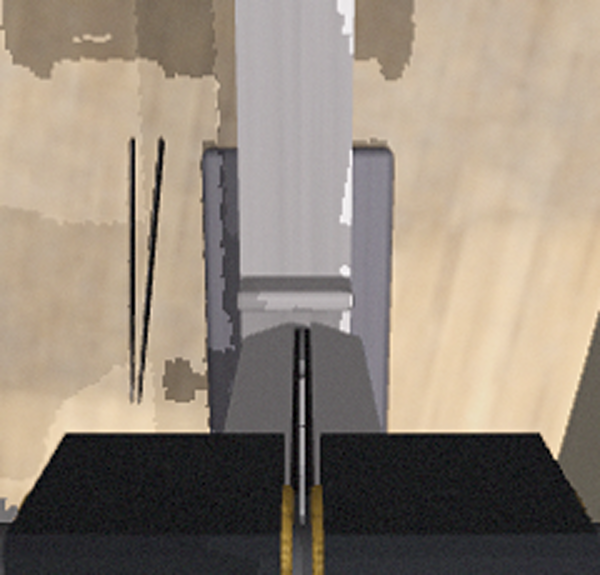

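Emit:
send_rows(increments=[[[0, 0, 0, 0, 0, 0.1, 1], [0, 0, 0, 0, 0, 0.1, 1], [0, 0, 0, 0, 0, 0.02, 1], [0, 0, 0, 0, 0, 0, 1]]])

```text
t: 5.45
tcp_pos: [0.4206, -0.0112, 0.293]
tcp_rot: [-3.141, -0.0, 1.751]
wrist_force: [0.1, -0.6, 0.7]
width: 0.0004
grip_force: 0.0
```

Emit:
send_rows(increments=[[[0, 0, 0, 0, 0, 0.03, 1], [0, 0, 0, 0, 0, 0.02, 1], [0, 0, 0, 0, 0, 0, 1]]])

```text
t: 5.82
tcp_pos: [0.4208, -0.0113, 0.291]
tcp_rot: [3.141, 0.0, 1.751]
wrist_force: [-0.8, 0.3, 2.5]
width: 0.0003
grip_force: 1.1
```

Emit:
send_rows(increments=[[[0, 0, 0, 0, 0, 0.02, 1], [0, 0, 0, 0, 0, 0.02, 1], [0, 0, 0, 0, 0, 0, 1]]])

```text
t: 6.2
tcp_pos: [0.4208, -0.0112, 0.2888]
tcp_rot: [3.141, 0.0, 1.751]
wrist_force: [0.2, 0.1, 3.5]
width: 0.0004
grip_force: 1.6
```

Emit:
send_rows(increments=[[[0, 0, 0, 0, 0, 0.02, 1], [0, 0, 0, 0, 0, 0, 1]]])

```text
t: 6.45
tcp_pos: [0.4207, -0.0112, 0.2877]
tcp_rot: [3.141, 0.0, 1.751]
wrist_force: [-0.8, -0.3, 3.5]
width: 0.0002
grip_force: 1.8
```

Emit:
send_rows(increments=[[[0, 0, 0, 0, 0, 0.01, 1], [0, 0, 0, 0, 0, 0, 1]]])

```text
t: 6.7
tcp_pos: [0.4208, -0.0113, 0.2874]
tcp_rot: [3.141, 0.0, 1.751]
wrist_force: [-0.7, 1.0, 4.4]
width: 0.0006
grip_force: 2.4
```

Emit:
send_rows(increments=[[[0, 0, 0, 0, 0, 0.01, 1], [0, 0, 0, 0, 0, 0, 1]]])

```text
t: 6.95
tcp_pos: [0.4208, -0.0113, 0.2874]
tcp_rot: [3.141, 0.0, 1.751]
wrist_force: [-2.2, 0.7, 7.6]
width: 0.0004
grip_force: 3.7
```

Emit:
send_rows(increments=[[[0, 0, 0, 0, 0, -0.01, 1], [0, 0, 0, 0.02, 0, 0, 1], [0, 0, 0, 0.01, 0, 0, 1], [0, 0, 0, 0, 0, 0, 1]]])

```text
t: 7.45
tcp_pos: [0.4206, -0.0102, 0.2874]
tcp_rot: [3.141, 0.002, 1.751]
wrist_force: [1.4, -4.5, 4.7]
width: 0.0005
grip_force: 3.1
```

Emit:
send_rows(increments=[[[0, 0, 0, 0.01, 0, 0, 1], [0, 0, 0, 0, 0, 0, 1]]])

```text
t: 7.7
tcp_pos: [0.4204, -0.0095, 0.2874]
tcp_rot: [3.141, 0.001, 1.751]
wrist_force: [1.5, -4.8, 5.7]
width: 0.0008
grip_force: 3.1
```

Emit:
send_rows(increments=[[[0, 0, 0, 0.01, 0, 0, 1], [0, 0, 0, 0, 0, 0, 1]]])

```text
t: 7.95
tcp_pos: [0.4204, -0.0089, 0.2874]
tcp_rot: [3.141, 0.001, 1.751]
wrist_force: [0.3, -5.0, 5.4]
width: 0.0004
grip_force: 3.1
```

Emit:
send_rows(increments=[[[0, 0, 0, 0.01, 0, 0, 1], [0, 0, 0, 0, 0, 0, 1]]])

```text
t: 8.2
tcp_pos: [0.4203, -0.0084, 0.2874]
tcp_rot: [3.141, 0.001, 1.751]
wrist_force: [0.1, -3.5, 5.1]
width: 0.0003
grip_force: 3.1
```

Emit:
send_rows(increments=[[[0, 0, 0, 0.01, 0, 0, 1], [0, 0, 0, 0, 0, 0, 1]]])

```text
t: 8.45
tcp_pos: [0.4202, -0.0079, 0.2874]
tcp_rot: [3.141, 0.001, 1.751]
wrist_force: [0.3, -4.1, 4.7]
width: 0.0007
grip_force: 3.0
```

Emit:
send_rows(increments=[[[0, 0, 0, 0.01, 0, 0, 1], [0, 0, 0, 0, 0, 0, 1]]])

```text
t: 8.7
tcp_pos: [0.4201, -0.0074, 0.2874]
tcp_rot: [3.141, 0.0, 1.751]
wrist_force: [-0.2, -2.5, 5.6]
width: 0.0004
grip_force: 2.9
```

```bash
python3 b.py pics/w3.png; python3 -c "
import cv2
a=cv2.imread('pics/w3.png')[180:290,260:380]
cv2.imwrite('pics/c5.png',cv2.resize(a,None,fx=5,fy=5,interpolation=2))"
```

```text
8.7 [ 0.4201 -0.0074  0.2874] [3.1412 0.0005 1.7512] [-0.2254 -2.5181  5.6019] 0.00041118806558556144
rib_face 0.96 [234.  316.4] onz [0.4169 0.0016 0.198 ] depth [0.4166 0.0037 0.2039]
```

View pics/c5.png

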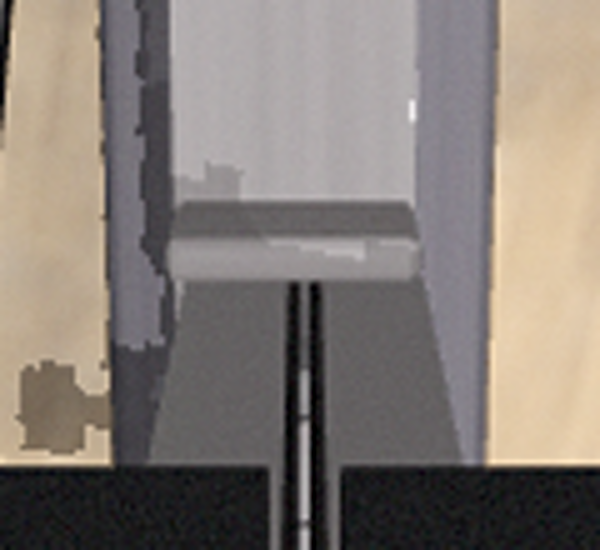

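Run:
```python
from h import *
c=cam("wrist"); P=lambda x,y:(180+y/5,260+x/5)
u=np.array([-.181,.983]); b=np.array([.4217,-.0147])
for y in (281,240): q=onz(c,P(297,y),.203); print(q,(q[:2]-b)@u)
s=robot.read_state(); print("tip front",(np.array(s["tcp_pos"])[:2]-b)@u+.008)
```

```text
[0.41832763 0.00248265 0.203     ] 0.017500944727031367
[0.41754309 0.00679582 0.203     ] 0.021882790368364755
tip front 0.015458371623191768
```

Emit:
send_rows(increments=[[[0, 0, 0, 0.02, 0, 0, 1], [0, 0, 0, 0, 0, 0, 1]]])

```text
t: 9.15
tcp_pos: [0.4199, -0.0065, 0.2874]
tcp_rot: [3.141, 0.001, 1.751]
wrist_force: [0.1, -3.6, 5.5]
width: 0.0007
grip_force: 2.9
```

Emit:
send_rows(increments=[[[0, 0, 0, 0.02, 0, 0, 1], [0, 0, 0, 0, 0, 0, 1]]])

```text
t: 9.4
tcp_pos: [0.4198, -0.0059, 0.2874]
tcp_rot: [3.141, 0.002, 1.751]
wrist_force: [0.0, -6.8, 5.3]
width: 0.0003
grip_force: 4.0
```

Emit:
send_rows(increments=[[[0, 0, 0, 0.01, 0, 0, 1], [0, 0, 0, 0, 0, 0, 1]]])

```text
t: 9.65
tcp_pos: [0.4198, -0.0057, 0.2874]
tcp_rot: [3.141, 0.003, 1.751]
wrist_force: [1.1, -7.8, 5.0]
width: 0.0005
grip_force: 4.6
```

Emit:
send_rows(increments=[[[0, 0, 0, 0.01, 0, 0, 1], [0, 0, 0, 0, 0, 0, 1]]])

```text
t: 9.9
tcp_pos: [0.4196, -0.0048, 0.2874]
tcp_rot: [3.141, 0.002, 1.751]
wrist_force: [0.7, -4.3, 5.2]
width: 0.0006
grip_force: 3.5
```

Emit:
send_rows(increments=[[[0, 0, 0, 0.02, 0, 0, 1], [0, 0, 0, 0.02, 0, 0, 1], [0, 0, 0, 0, 0, 0, 1]]])

```text
t: 10.28
tcp_pos: [0.4191, -0.0024, 0.2874]
tcp_rot: [3.141, -0.0, 1.751]
wrist_force: [0.4, -3.3, 5.5]
width: 0.0004
grip_force: 3.0
```

Emit:
send_rows(increments=[[[0, 0, 0, 0.02, 0, -0.01, 1], [0, 0, 0, 0.02, 0, 0, 1], [0, 0, 0, 0, 0, 0, 1]]])

```text
t: 10.65
tcp_pos: [0.4187, -0.0002, 0.2874]
tcp_rot: [3.141, -0.001, 1.751]
wrist_force: [1.7, -2.3, 1.1]
width: 0.0001
grip_force: 2.0
```

Emit:
send_rows(increments=[[[0, 0, 0, 0.04, 0, -0.01, 1], [0, 0, 0, 0.05, 0, 0, 1], [0, 0, 0, 0.05, 0, 0, 1], [0, 0, 0, 0.05, 0, 0, 1], [0, 0, 0, 0.05, 0, 0, 1], [0, 0, 0, 0.05, 0, 0, 1], [0, 0, 0, 0.04, 0, 0, 1], [0, 0, 0, 0, 0, 0, 1]]])

```text
t: 11.65
tcp_pos: [0.4152, 0.0163, 0.2875]
tcp_rot: [-3.14, -0.002, 1.751]
wrist_force: [0.5, -0.8, -0.2]
width: 0.0004
grip_force: 0.8
```

```bash
python3 b.py pics/w4.png; python3 -c "
import cv2
a=cv2.imread('pics/w4.png')[180:290,260:380]
cv2.imwrite('pics/c6.png',cv2.resize(a,None,fx=5,fy=5,interpolation=2))"
```

```text
11.65 [0.4152 0.0163 0.2875] [-3.1401 -0.0018  1.7514] [ 0.5185 -0.8154 -0.2205] 0.00042211223284926704
rib_face 0.88 [233.4 318.9] onz [0.4131 0.026  0.198 ] depth [0.4128 0.0278 0.2032]
```

Emit:
send_rows(increments=[[[0, 0, 0, 0.04, 0, 0, 1], [0, 0, 0, 0.04, 0, 0, 1], [0, 0, 0, 0, 0, 0, 1]]])

```text
t: 12.22
tcp_pos: [0.4147, 0.0201, 0.2879]
tcp_rot: [-3.141, -0.001, 1.751]
wrist_force: [0.5, -2.6, -1.5]
width: 0.0005
grip_force: 0.7
```

Emit:
send_rows(increments=[[[0, 0, 0, 0.02, 0, 0, 1], [0, 0, 0, 0.02, 0, 0, 1], [0, 0, 0, 0, 0, 0, 1]]])

```text
t: 12.6
tcp_pos: [0.4147, 0.022, 0.2883]
tcp_rot: [3.141, -0.001, 1.751]
wrist_force: [-0.4, -0.8, -0.2]
width: 0.0004
grip_force: 0.6
```

Emit:
send_rows(increments=[[[0, 0, 0, 0.02, 0, 0, 1], [0, 0, 0, 0.02, 0, 0, 1], [0, 0, 0, 0, 0, 0, 1]]])

```text
t: 12.98
tcp_pos: [0.4144, 0.0241, 0.2884]
tcp_rot: [3.141, -0.001, 1.751]
wrist_force: [1.0, -0.4, 0.5]
width: 0.0004
grip_force: 0.0
```

Emit:
send_rows(increments=[[[0, 0, 0, 0.02, 0, 0, 1], [0, 0, 0, 0.02, 0, 0, 1], [0, 0, 0, 0, 0, 0, 1]]])

```text
t: 13.35
tcp_pos: [0.4139, 0.0258, 0.2882]
tcp_rot: [3.142, -0.0, 1.751]
wrist_force: [-0.2, -0.6, 0.9]
width: 0.0005
grip_force: 0.0
```

Emit:
send_rows(increments=[[[0, 0, 0, 0.02, 0, 0, 1], [0, 0, 0, 0, 0, 0, 1]]])

```text
t: 13.6
tcp_pos: [0.4138, 0.0267, 0.2882]
tcp_rot: [3.142, 0.0, 1.751]
wrist_force: [-0.3, 0.2, -0.4]
width: 0.0005
grip_force: 0.0
```

Emit:
send_rows(increments=[[[0, 0, 0, 0.02, 0, 0, 1], [0, 0, 0, 0, 0, 0, 1]]])

```text
t: 13.85
tcp_pos: [0.4136, 0.0275, 0.2882]
tcp_rot: [3.142, 0.001, 1.751]
wrist_force: [0.7, -2.2, -0.4]
width: 0.0004
grip_force: 1.0
```

Emit:
send_rows(increments=[[[0, 0, 0, 0.02, 0, 0, 1], [0, 0, 0, 0, 0, 0, 1]]])

```text
t: 14.1
tcp_pos: [0.4134, 0.0286, 0.2882]
tcp_rot: [3.141, 0.0, 1.751]
wrist_force: [0.2, -3.1, 0.6]
width: 0.0002
grip_force: 1.0
```

Emit:
send_rows(increments=[[[0, 0, 0, 0.01, 0, 0, 1], [0, 0, 0, 0, 0, 0, 1]]])

```text
t: 14.35
tcp_pos: [0.4133, 0.0291, 0.2882]
tcp_rot: [3.142, 0.0, 1.751]
wrist_force: [0.3, -1.4, -1.0]
width: 0.0005
grip_force: 1.1
```

Emit:
send_rows(increments=[[[0, 0, 0, 0.01, 0, 0, 1], [0, 0, 0, 0, 0, 0, 1]]])

```text
t: 14.6
tcp_pos: [0.4133, 0.0294, 0.2882]
tcp_rot: [3.141, 0.001, 1.751]
wrist_force: [0.7, -4.9, -0.7]
width: 0.0003
grip_force: 2.1
```

Emit:
send_rows(increments=[[[0, 0, 0, 0.01, 0, 0, 1], [0, 0, 0, 0, 0, 0, 1]]])

```text
t: 14.85
tcp_pos: [0.4132, 0.0296, 0.2882]
tcp_rot: [3.142, 0.002, 1.751]
wrist_force: [1.3, -5.7, -1.1]
width: 0.0006
grip_force: 2.9
```

Emit:
send_rows(increments=[[[0, 0, 0, 0.01, 0, 0, 1], [0, 0, 0, 0.01, 0, 0, 1], [0, 0, 0, 0, 0, 0, 1]]])

```text
t: 15.22
tcp_pos: [0.4131, 0.03, 0.2882]
tcp_rot: [3.142, 0.004, 1.751]
wrist_force: [0.6, -8.8, -1.8]
width: 0.0004
grip_force: 4.4
```

Emit:
send_rows(increments=[[[0, 0, 0, 0.01, 0, 0, 1], [0, 0, 0, 0, 0, 0, 1]]])

```text
t: 15.48
tcp_pos: [0.4131, 0.0302, 0.2882]
tcp_rot: [-3.142, 0.005, 1.751]
wrist_force: [1.9, -10.1, -2.5]
width: 0.0008
grip_force: 5.2
```

Emit:
send_rows(increments=[[[0, 0, 0, 0.01, 0, 0, 1], [0, 0, 0, 0.01, 0, 0, 1], [0, 0, 0, 0, 0, 0, 1]]])

```text
t: 15.85
tcp_pos: [0.4131, 0.0306, 0.2883]
tcp_rot: [-3.142, 0.007, 1.751]
wrist_force: [1.4, -13.6, -2.6]
width: 0.0006
grip_force: 6.7
```

Emit:
send_rows(increments=[[[0, 0, 0, 0.01, 0, 0, 1], [0, 0, 0, 0, 0, 0, 1]]])

```text
t: 16.1
tcp_pos: [0.413, 0.0308, 0.2883]
tcp_rot: [-3.142, 0.008, 1.751]
wrist_force: [2.7, -15.0, -3.4]
width: 0.0005
grip_force: 7.5
```

Emit:
send_rows(increments=[[[0, 0, 0, 0, 0, 0, 1], [0, 0, 0, 0, 0, 0, 1], [0, 0, 0, 0, 0, 0, 1], [0, 0, 0, 0, 0, 0, 1], [0, 0, 0, 0, 0, 0, 1], [0, 0, 0, 0, 0, 0, 1], [0, 0, 0, 0, 0, 0, 1], [0, 0, 0, 0, 0, 0, 1]]])

```text
t: 17.1
tcp_pos: [0.413, 0.0308, 0.2883]
tcp_rot: [-3.142, 0.008, 1.751]
wrist_force: [2.0, -14.3, -3.1]
width: 0.0002
grip_force: 7.4
```

Emit:
send_rows(increments=[[[0, 0, 0, -0.05, 0, 0, 1], [0, 0, 0, -0.06, 0, 0, 1], [0, 0, 0, -0.04, 0, 0, 1], [0, 0, 0, 0, 0, -0.2, 1], [0, 0, 0, 0, 0, -0.6, 1], [0, 0, 0, -0.3, 0, -0.6, 1], [0, 0, 0, -0.4, 0, -0.2, 1], [0, 0, 0, 0, 0, 0, 1]]])

```text
t: 18.1
tcp_pos: [0.4206, -0.0092, 0.3697]
tcp_rot: [3.139, 0.001, 1.75]
wrist_force: [-0.6, 0.5, -0.5]
width: 0.0002
grip_force: 0.0
```

```bash
python3 b.py pics/w5.png; python3 -c "
import cv2
a=cv2.imread('pics/w5.png')[80:260,250:390]
cv2.imwrite('pics/c7.png',cv2.resize(a,None,fx=3.3,fy=3.3,interpolation=2))"
```

```text
18.1 [ 0.4206 -0.0092  0.3697] [3.1392 0.0006 1.7497] [-0.6268  0.5348 -0.5188] 0.00017888152702400276
button_top 0.44 [216.5 314.9] onz [ 0.4187 -0.0168  0.195 ] depth [ 0.4187 -0.017   0.1943]
rib_face 0.91 [143.  316.8] onz [0.4103 0.039  0.198 ] depth [0.4102 0.0394 0.2023]
boom 0.65 [214.8 316.5] onz [ 0.4284 -0.0731  0.    ] depth [ 0.4197 -0.0153  0.1947]
```

View pics/c7.png

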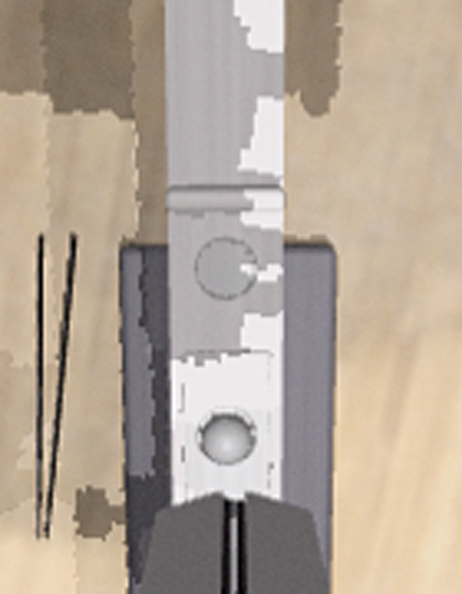

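The button (crop 227,438) stands up in the strip's first hole, at a depth height of 0.194 to 0.195 m. The old hole (226,268) is empty and the fingers are clear of the boom.

```bash
python3 -c "
from station import robot
print(robot.job_done())"
```

```text
the job is handed in; nothing more can be done
None
```

The sleeve is out about 39 mm with the button up in the very next hole; I leaned on the rib with about 15 N for a second, let go, and handed the job in, but the hand-in gave no verdict.

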